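# Stand the fallen dressing bottle back on its mat

## Robot

A 6-joint arm with a two-finger parallel gripper is mounted at the origin on the work surface. World frame = base frame: x ahead of the robot, y to its left, z up, the work surface at z = 0. Lengths are in mm, angles in degrees, forces in N, time in s.
With the tool pointing down it reaches from about 350 to 875 mm from the base axis. Payload 4.2 kg.
Tool frame: the origin (TCP) lies at the very end of the fingers, on their centre line; the grasp point (between the pads) lies 19 mm behind it; z points along the fingers, y is the line along which they close (so a half turn about z gives the same grasp; the last joint's range is limited). The gripper opens to 87 mm and grips with 3 to 60 N. Pads are 19 mm wide; open, the fingers measure 117 mm over their backs; the gripper's body (75 mm by 190 mm) begins 51 mm behind the grasp point.
Start: joints at [80.42, 22.042, 0.453, 0, -68.411, -14.817], TCP at [258.122, 569.185, 222.55] pointing down, gripper open.
Joint ranges: [-179.83, 179.83], [-69.29, 118.12], [-61.27, 80.66], [-181.25, 117.63], [-171.15, -9.14], [-177.46, 177.46]. Speed limits (degrees/s): [159.86, 159.86, 180, 180, 180, 180].

## Interface

Orientations are given as a 3x3 rotation matrix whose columns are the frame's x, y, z axes.
In Python, from station import manip, vision gives the robot as it stands. The module is installed in compiled form; this text tells all that it offers.
- The arm moves only by the tool arm_command, never from a script. Its argument "series" is a list of rows, each an object of numbers: "x", "y", "z": the shift along the tool's x, y, z normalised to -1 to 1, where 1 is 0.05 m; "turn": the turn about the tool's z normalised to -1 to 1, where 1 is pi rad; "gripper": the gripper's target within -1 to 1 (shut at 1, half-way at 0, fully open at -1). In form: [{"x": .., "y": .., "z": .., "turn": .., "gripper": ..}, ...]. A call has 1 to 8 rows; each row shifts and turns the commanded pose from where the row before left it, along the tool's axes as they then stand; what a row does not reach is not made up. A row lasts 1/12 s, in which the tool goes at most 41.7 mm and 7.16 degrees, less where a joint would pass 70% of its speed; a pose out of reach is approached as far as the arm can. A call with a number of a shift or a turn outside -1 to 1 is refused whole. A call with a gripper value outside its range is refused whole. The fingers move at their own pace and stop on an object; "grip_force" is the grip in N (left out, the last holds). Time passes only in rows, so rows that do not move let the fingers close. It gives the time, the measured TCP pose, the force, the opening and the grip force at its end, in the units of the state.
- manip.observe(): the state, without advancing time (a new reading comes with each control period).
- vision.snapshot(name): name is "side" or "top"; returns the picture (400x640x3 uint8, red, green, blue); there is no depth.
- vision.camera_model(name): a dict with "intrinsics" (3x3 intrinsics, pixels), "rvec" (rotation vector, rad) and "tvec" (3), from world to camera coordinates, as OpenCV has them. Camera axes: x right, y down, z forward; pixel columns grow to the right and rows downward; lengths in mm; the calibration is good to about 2 mm. A picture is of the moment at which its call begins. camera_model takes no time and is no camera call.
- manip.hand_in(): hands the job in; it is judged then, once.
Trained networks look in the newest picture that a camera, given by its name, has taken for a name from the list of things; names that differ only in an ending like _2 or _b are one class to them, and where a whole thing is asked for, a point or a joint stands for the part that bears it (a point fixed in the world has none). Each returns a list of dicts, best first, with "p" (0 to 1); they miss things now and then, are a little off and sometimes report something else, mostly with a low value. They report only what shows in the picture. A call takes as long as a camera call. They do not tell look-alikes from the thing itself.
- vision.cut_out(camera, query): "pixels" (400x640 bool, what is visible of it) and "box" ([left, top, right, bottom] in pixels, round what is visible of it).
The state is a dict: "time": time; "qpos": joint angles; "joint_velocities": joint speeds; "joint_efforts": joint torques, N m; "ee_pos": TCP position; "orientation": TCP orientation; "ft_force": force on the tool from outside, world axes, zero at the start; "wrist_torque": the same for the moment, N m; "gripper_width": finger opening in mm; "gripper_force": force on a finger pad.
Only numpy, scipy, OpenCV 4.12 (cv2) and the standard library are available. Lean on these libraries where they do the work, as an engineer would, in place of code of your own. Each camera call takes 0.05 s, during which the arm holds its last target. There are 200 camera calls.

## Task

Two square bottles of leather dressing have fallen over on the cobbler's bench. Pick up the taller of the two, turn it upright and set it down on its base in the middle of the round cork mat, without letting it drop. Leave the short fallen bottle lying and the bottle that is already standing where they are.

Things in the scene. Friction and masses are not known exactly. Their poses are not given: they have to be found in the camera images.
- tall_bottle: the taller fallen bottle: amber glass, square body 46 x 46 mm and 100 mm tall with a paper label, then a sloping shoulder, a neck 26 mm across and a round black cap 32 mm across; 140 mm long in all, 0.18 to 0.34 kg. It lies flat on one side, cap pointing roughly to the robot's right (within 30 degrees). Origin: centre of the base's underside (23 mm above the bench while lying); its z axis runs along the bottle from base to cap, x and y are square to its flat sides.
- short_bottle: the short fallen bottle, to be left lying: same make, 46 x 46 mm, but its body is only 55 mm tall, 95 mm long in all. Origin and axes as on the tall bottle.
- standing_bottle: a bottle just like the tall one, 140 mm tall, already standing upright on the robot's left, to be left alone. Origin: centre of its underside; z up.
- round_mat: round cork mat fixed to the bench, 130 mm across and 4 mm thick, bottles stand on it (a square cork mat, 130 mm wide, lies nearby and is the wrong one). Origin: centre of its underside, on the bench; its top is 4 mm above.
Not all that is in view belongs to the job. What is shaped like the tall_bottle but blue, green or yellow is not meant.

How it is judged (in metres and radians):
At the end, for the whole second after the job is handed in: The tall bottle stands upright (within 10 degrees) and still on the round mat, its base centre within 30 mm of the mat's centre; the short bottle still lies and the standing bottle still stands, each within 30 mm of where it was (angle between each of tall_bottle, standing_bottle's own z axis and vertical below 0.17 rad and horizontal distance between tall_bottle and round_mat below 0.03 m and height (world z) of tall_bottle between 0.001 and 0.01 m and linear speed of tall_bottle below 0.02 m/s and distance of each of short_bottle, standing_bottle from where it was at the start of the episode below 0.03 m and angle between short_bottle's own z axis and vertical above 1.3 rad); the robot touches nothing.
It fails at once if the tall bottle is dropped: let go and falling with its base more than 45 mm above the bench (contact force between tall_bottle and the fingers below 0.02 N and height (world z) of tall_bottle above 0.045 m and linear speed of tall_bottle above 0.3 m/s).
It fails at once if the standing bottle is knocked over (angle between standing_bottle's own z axis and vertical above 0.5 rad).
It also fails if it takes over 32 s, if anything falls off the work surface, if the arm or the gripper's body presses on something with over 40 N, if the wrist force passes 120 N, or if a joint passes its speed limit or range.

## Working session

There is one attempt and no reset: what is moved stays moved. The work goes in short steps, Python scripts to look and compute and a tool call to move; the robot and the scene stay as the last step left them, time stands still between calls to the robot, and variables do not carry over. Pictures are saved under pics/ and viewed, at most 10 in all, crops included, and the job is handed in when it is done.

Besides the shell and the picture viewer there is one more tool, called as a command line: name --argument value ..., lists and objects as JSON in quotes. arm_command: Moves the arm, as the interface text tells. Its arguments: {"type":"object","properties":{"series":{"type":"array"},"grip_force":{"type":"number"}},"required":["series"]}

```bash
mkdir -p pics; python3 - <<'E'
from station import manip, vision
import cv2,numpy as np
for n in("side","top"):
    im=vision.snapshot(n); cv2.imwrite(f"pics/{n}0.png",im[:,:,::-1]); np.save(f"pics/{n}0.npy",im)
    m=vision.camera_model(n); R=cv2.Rodrigues(np.array(m["rvec"],float))[0]; print(n,(-R.T@np.array(m["tvec"]).ravel()).round(),R.round(2).tolist(),np.array(m["intrinsics"]).round(1).tolist())
    for q in("tall_bottle","short_bottle","standing_bottle","round_mat"):
        for d in vision.cut_out(n,q): print(n,q,round(d["p"],2),d["box"])
print(manip.observe())
E
```

```text
side [  71. -882.  774.] [[0.92, -0.39, 0.01], [-0.24, -0.56, -0.79], [0.31, 0.73, -0.61]] [[437.9, 0.0, 323.8], [0.0, 437.9, 203.8], [0.0, 0.0, 1.0]]
side tall_bottle 0.74 [222.7, 161.4, 266.0, 197.4]
side tall_bottle 0.61 [326.4, 285.4, 361.1, 351.4]
side tall_bottle 0.59 [331.3, 226.1, 355.6, 275.6]
side short_bottle 0.61 [283.8, 151.4, 300.8, 174.6]
side standing_bottle 0.68 [303.6, 105.8, 323.3, 145.8]
side round_mat 0.89 [393.6, 212.1, 441.2, 249.3]
top [ 370.  -16. 1037.] [[-0.0, -1.0, -0.02], [-1.0, 0.01, -0.09], [0.09, 0.02, -1.0]] [[416.0, 0.0, 324.5], [0.0, 416.0, 201.2], [0.0, 0.0, 1.0]]
top tall_bottle 0.97 [295.2, 173.4, 352.7, 218.1]
top tall_bottle 0.93 [212.8, 239.3, 255.9, 299.6]
top tall_bottle 0.88 [442.2, 240.3, 508.3, 264.9]
top tall_bottle 0.66 [370.4, 195.2, 429.6, 224.7]
top short_bottle 0.87 [203.1, 188.5, 248.4, 221.2]
top short_bottle 0.39 [152.3, 135.8, 192.0, 172.4]
top standing_bottle 0.65 [155.0, 140.7, 190.6, 170.8]
top round_mat 0.91 [367.7, 100.7, 423.5, 149.4]
{'time': 0.5, 'qpos': array([ 8.04200743e+01,  2.20424613e+01,  4.51205814e-01, -4.31108111e-03,
       -6.84115929e+01, -1.48166808e+01]), 'joint_velocities': array([ 0.03795357,  0.05481139,  0.0357345 ,  0.0107137 ,  0.00999052,
       -0.01079701]), 'joint_efforts': array([ 6.79535569e-04, -3.90070832e+01,  1.87448448e+01,  4.22078356e+00,
        1.49795174e-02, -4.26070119e-05]), 'ee_pos': array([258.10115316, 569.17049996, 222.52093131]), 'orientation': array([[ 9.10696689e-01, -4.13075702e-01, -7.72619610e-05],
       [-4.13075705e-01, -9.10696689e-01, -3.73753686e-05],
       [-5.49233555e-05,  6.59526635e-05, -9.99999996e-01]]), 'ft_force': array([0.79496739, 0.68062682, 0.17651619]), 'wrist_torque': array([ 0.04446091, -0.01046477,  0.01636535]), 'gripper_force': 0.0, 'gripper_width': 86.69459492295364}
```

View pics/top0.png

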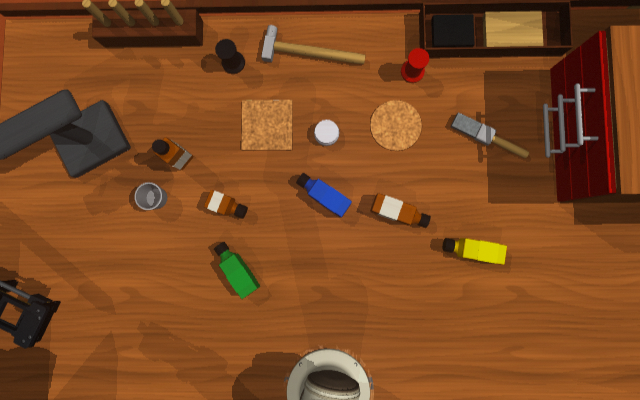

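View pics/side0.png

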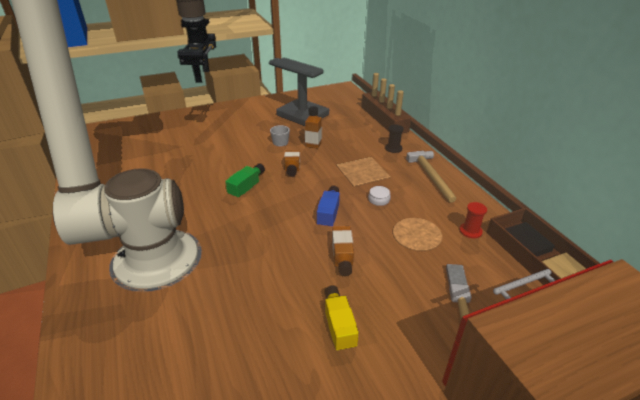

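```bash
cat > h.py <<'E'
import cv2,numpy as np
from station import manip,vision
def ray(n,uv,z):
    m=vision.camera_model(n);R=cv2.Rodrigues(np.array(m["rvec"],float))[0];t=np.array(m["tvec"],float).ravel()
    K=np.array(m["intrinsics"],float);d=R.T@np.linalg.solve(K,[uv[0],uv[1],1.]);c=-R.T@t
    return c+d*(z-c[2])/d[2]
def proj(n,p):
    m=vision.camera_model(n)
    return cv2.projectPoints(np.array(p,float).reshape(-1,3),np.array(m["rvec"],float),np.array(m["tvec"],float),np.array(m["intrinsics"],float),None)[0].reshape(-1,2)
E
python3 - <<'E'
from h import *
im=vision.snapshot("top")
for d in vision.cut_out("top","tall_bottle"):
    b=d["box"]
    if 360<b[0]<380: ms=d["pixels"]
mm=[d for d in vision.cut_out("top","round_mat") if d["box"][0]>350][0]["pixels"]
(cx,cy)=np.argwhere(mm).mean(0)[::-1]; print("mat",cx,cy,ray("top",(cx,cy),4))
ys,xs=np.nonzero(mm); print("mat ext",ray("top",(xs.min(),cy),4),ray("top",(xs.max()+1,cy),4))
pts=np.argwhere(ms)[:,::-1].astype(np.float32)
w=np.array([ray("top",p,23)[:2] for p in pts])
r=cv2.minAreaRect(w.astype(np.float32)); print("rect",r)
c=w.mean(0);u=np.linalg.svd(w-c,full_matrices=False)[2][0]; u*=-np.sign(u[1]); s=(w-c)@u
print("pca",c,u,s.min(),s.max(),"angle",np.degrees(np.arctan2(u[1],u[0])))
for lo in np.arange(s.min(),s.max(),10):
    k=(s>=lo)&(s<lo+10); q=(w[k]-c)@np.array([-u[1],u[0]]); print(round(lo),q.min().round(),q.max().round())
crop=cv2.resize(im[180:240,350:450],None,fx=8,fy=8,interpolation=cv2.INTER_CUBIC); cv2.imwrite("pics/crop1.png",crop[:,:,::-1])
E
```

```text
mat 395.40651208682783 125.31524420325604 [ 649.93028488 -173.40781333    4.        ]
mat ext [ 650.58833057 -109.4734096     4.        ] [ 649.24343042 -240.14121935    4.        ]
rect ((430.61724853515625, -178.6938934326172), (142.8709259033203, 52.67989730834961), 69.57733917236328)
pca [ 432.27608307 -173.84337416] [-0.3466992  -0.93797637] -66.28785787676459 76.5710948254731 angle -110.28555599199412
-66 -24.0 23.0
-56 -25.0 26.0
-46 -25.0 25.0
-36 -26.0 25.0
-26 -26.0 26.0
-16 -26.0 27.0
-6 -26.0 26.0
4 -26.0 26.0
14 -26.0 25.0
24 -24.0 25.0
34 -21.0 25.0
44 -17.0 18.0
54 -17.0 16.0
64 -16.0 16.0
74 -12.0 11.0
```

View pics/crop1.png

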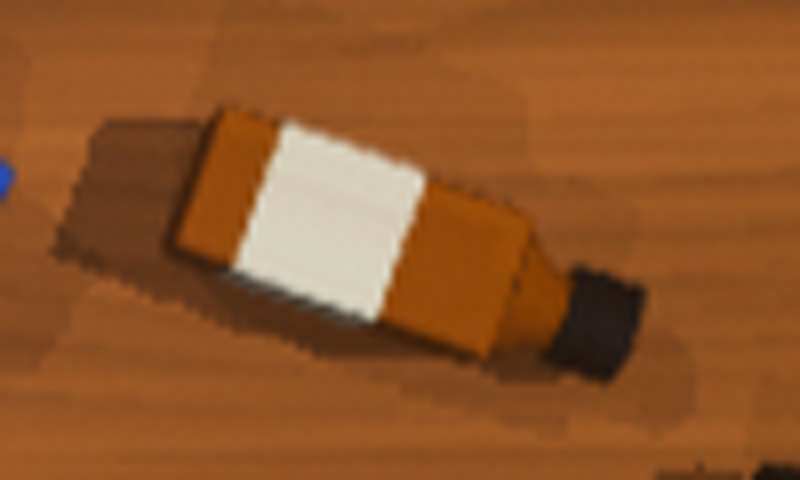

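Top view: the target is the amber bottle with a white label at about (400,210), cap at (425,221). Things it could be mistaken for are blue (323,195), green (236,270), yellow (477,251), short amber (226,204) and standing amber (172,152). The round mat is at (396,125) and the square one to avoid is at (267,125). The crop confirms an amber body about 140 mm long with its cap to the right. I'll grip the cap, pivot the bottle up about its base edge, then carry it to the mat.

arm_command --series '[{"x": 0.55, "y": 0.518, "z": 0, "turn": 0, "gripper": -1}, {"x": 0.55, "y": 0.518, "z": 0, "turn": 0, "gripper": -1}, {"x": 0.55, "y": 0.518, "z": 0, "turn": 0, "gripper": -1}, {"x": 0.55, "y": 0.518, "z": 0, "turn": 0, "gripper": -1}, {"x": 0.55, "y": 0.518, "z": 0, "turn": 0, "gripper": -1}, {"x": 0.55, "y": 0.518, "z": 0, "turn": 0, "gripper": -1}, {"x": 0.55, "y": 0.518, "z": 0, "turn": 0, "gripper": -1}, {"x": 0.55, "y": 0.518, "z": 0, "turn": 0, "gripper": -1}]'

```text
time: 1.32
ee_pos: [373.2, 287.9, 222.9]
orientation: [[0.911, -0.413, 0.001], [-0.413, -0.911, 0.001], [0.0, -0.001, -1.0]]
ft_force: [0.3, 0.1, 1.0]
gripper_width: 86.9
gripper_force: 0.0
```

arm_command --series '[{"x": 0.55, "y": 0.518, "z": 0, "turn": 0, "gripper": -1}, {"x": 0.55, "y": 0.518, "z": 0, "turn": 0, "gripper": -1}, {"x": 0.55, "y": 0.518, "z": 0, "turn": 0, "gripper": -1}, {"x": 0.55, "y": 0.518, "z": 0, "turn": 0, "gripper": -1}, {"x": 0.28, "y": 0.716, "z": 0, "turn": 0, "gripper": -1}, {"x": 0.28, "y": 0.716, "z": 0, "turn": 0, "gripper": -1}, {"x": 0.28, "y": 0.716, "z": 0, "turn": 0, "gripper": -1}, {"x": 0.28, "y": 0.716, "z": 0, "turn": 0, "gripper": -1}]'

```text
time: 1.98
ee_pos: [421.7, -5.5, 222.9]
orientation: [[0.911, -0.413, 0.001], [-0.413, -0.911, 0.0], [0.001, -0.001, -1.0]]
ft_force: [0.7, -0.2, -0.4]
gripper_width: 86.9
gripper_force: 0.0
```

arm_command --series '[{"x": 0.28, "y": 0.716, "z": 0, "turn": 0, "gripper": -1}, {"x": 0.28, "y": 0.716, "z": 0, "turn": 0, "gripper": -1}, {"x": 0.28, "y": 0.716, "z": 0, "turn": 0, "gripper": -1}, {"x": 0.28, "y": 0.716, "z": 0, "turn": 0, "gripper": -1}, {"x": 0.28, "y": 0.716, "z": 0, "turn": 0, "gripper": -1}, {"x": 0.28, "y": 0.716, "z": 0, "turn": 0, "gripper": -1}, {"x": 0, "y": 0, "z": 0.3, "turn": 0.0397, "gripper": -1}, {"x": 0, "y": 0, "z": 0.3, "turn": 0.0397, "gripper": -1}]'

```text
time: 2.65
ee_pos: [410.0, -236.5, 192.8]
orientation: [[0.774, -0.633, 0.002], [-0.633, -0.774, -0.001], [0.002, -0.001, -1.0]]
ft_force: [0.3, 0.1, -0.2]
gripper_width: 86.7
gripper_force: 0.0
```

arm_command --series '[{"x": 0, "y": 0, "z": 0.3, "turn": 0.0397, "gripper": -1}, {"x": 0, "y": 0, "z": 0.3, "turn": 0.0397, "gripper": -1}, {"x": 0, "y": 0, "z": 0.3, "turn": 0.0397, "gripper": -1}, {"x": 0, "y": 0, "z": 0.3, "turn": 0.0397, "gripper": -1}, {"x": 0, "y": 0, "z": 0, "turn": 0.0397, "gripper": -1}, {"x": 0, "y": 0, "z": 0, "turn": 0.0397, "gripper": -1}, {"x": 0, "y": 0, "z": 0, "turn": 0.0397, "gripper": -1}, {"x": 0, "y": 0, "z": 0, "turn": 0.0397, "gripper": -1}]'

```text
time: 3.32
ee_pos: [410.0, -234.1, 132.6]
orientation: [[-0.108, -0.994, 0.0], [-0.994, 0.108, -0.0], [0.0, -0.0, -1.0]]
ft_force: [0.1, -1.2, 0.2]
gripper_width: 86.7
gripper_force: 0.0
```

arm_command --series '[{"x": 0, "y": 0, "z": 0, "turn": 0.0397, "gripper": -1}, {"x": 0, "y": 0, "z": 0, "turn": 0.0397, "gripper": -1}, {"x": 0, "y": 0, "z": 0, "turn": 0, "gripper": -1}, {"x": 0, "y": 0, "z": 0, "turn": 0, "gripper": -1}]'

```text
time: 3.65
ee_pos: [410.0, -234.1, 132.7]
orientation: [[-0.341, -0.94, 0.0], [-0.94, 0.341, -0.0], [-0.0, -0.0, -1.0]]
ft_force: [0.2, 0.8, 0.4]
gripper_width: 87.2
gripper_force: 0.0
```

```bash
python3 - <<'E'
from h import *
im=vision.snapshot("side").copy()
c=np.array([432.3,-173.8]);u=np.array([-.348,-.9375])
P=[[*(c+s*u),z] for s,z in((-64.5,46),(35.5,46),(64,39),(75,23))]+[[410,-234,132.7],[410,-234,10]]
uv=proj("side",P);print(uv.round(1).tolist())
x0,y0=290,180
big=cv2.resize(im[y0:y0+120,x0:x0+150],None,fx=5,fy=5,interpolation=cv2.INTER_CUBIC)[:,:,::-1].copy()
for a,b in uv: cv2.circle(big,(int((a-x0)*5),int((b-y0)*5)),4,(255,0,255),-1)
cv2.imwrite("pics/s1.png",big)
E
```

```text
[[341.8, 224.7], [345.2, 251.9], [346.2, 262.5], [346.3, 270.7], [347.8, 232.5], [345.7, 271.2]]
```

View pics/s1.png

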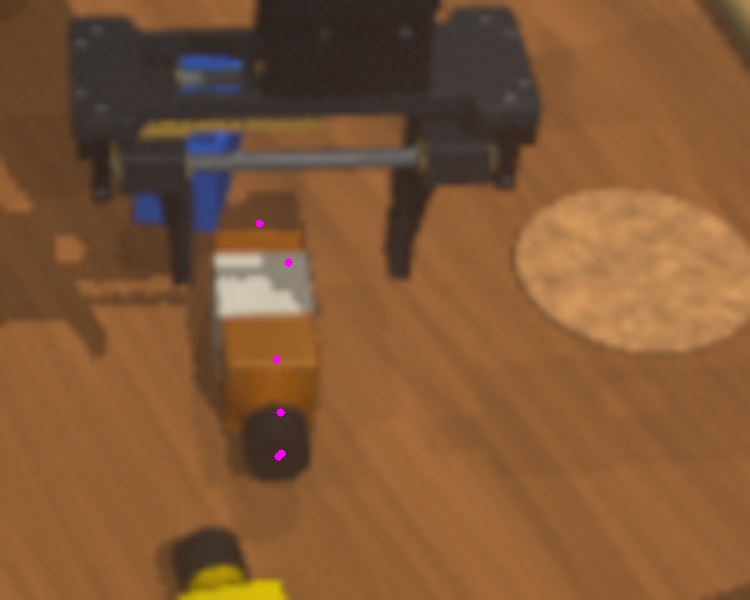

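The crop shows the predicted shoulder edge and cap end (marks at about (280,412) and (280,455)) on the real bottle, within 3 mm. I'll descend and grip the cap.

arm_command --series '[{"x": -0.04, "y": 0, "z": 0.614, "turn": 0, "gripper": -1}, {"x": 0, "y": 0, "z": 0.614, "turn": 0, "gripper": -1}, {"x": 0, "y": 0, "z": 0.614, "turn": 0, "gripper": -1}, {"x": 0, "y": 0, "z": 0.612, "turn": 0, "gripper": -1}, {"x": 0, "y": 0, "z": 0, "turn": 0, "gripper": 1}, {"x": 0, "y": 0, "z": 0, "turn": 0, "gripper": 1}, {"x": 0, "y": 0, "z": 0, "turn": 0, "gripper": 1}, {"x": 0, "y": 0, "z": 0, "turn": 0, "gripper": 1}]' --grip_force 8

```text
time: 4.37
ee_pos: [412.3, -232.5, 11.8]
orientation: [[-0.343, -0.939, 0.004], [-0.939, 0.343, -0.001], [-0.001, -0.004, -1.0]]
ft_force: [0.4, 0.7, -0.2]
gripper_width: 67.8
gripper_force: 0.0
```

arm_command --series '[{"x": 0, "y": 0, "z": 0, "turn": 0, "gripper": 1}, {"x": 0, "y": 0, "z": 0, "turn": 0, "gripper": 1}, {"x": 0, "y": 0, "z": 0, "turn": 0, "gripper": 1}, {"x": 0, "y": 0, "z": 0, "turn": 0, "gripper": 1}]'

```text
time: 4.7
ee_pos: [410.9, -232.2, 10.5]
orientation: [[-0.344, -0.939, 0.001], [-0.939, 0.344, -0.0], [-0.0, -0.001, -1.0]]
ft_force: [-0.5, -0.5, 0.4]
gripper_width: 41.7
gripper_force: 0.0
```

arm_command --series '[{"x": 0, "y": 0, "z": 0, "turn": 0, "gripper": 1}, {"x": 0, "y": 0, "z": 0, "turn": 0, "gripper": 1}, {"x": 0, "y": 0, "z": 0, "turn": 0, "gripper": 1}, {"x": 0, "y": 0, "z": 0, "turn": 0, "gripper": 1}]'

```text
time: 5.03
ee_pos: [410.4, -232.1, 10.0]
orientation: [[-0.344, -0.939, -0.0], [-0.939, 0.344, -0.0], [0.0, 0.0, -1.0]]
ft_force: [-2.0, -0.2, 3.7]
gripper_width: 32.0
gripper_force: 8.0
```

Gripped at 32.0 mm, which is the cap diameter. Next is the first half of the arc.

arm_command --series '[{"x": 0.006, "y": 0, "z": -0.241, "turn": 0, "gripper": 1}, {"x": 0.006, "y": 0, "z": -0.241, "turn": 0, "gripper": 1}, {"x": -0.04, "y": 0, "z": -0.223, "turn": 0, "gripper": 1}, {"x": -0.04, "y": 0, "z": -0.223, "turn": 0, "gripper": 1}, {"x": -0.081, "y": 0, "z": -0.197, "turn": 0, "gripper": 1}, {"x": -0.081, "y": 0, "z": -0.197, "turn": 0, "gripper": 1}, {"x": -0.117, "y": 0, "z": -0.162, "turn": 0, "gripper": 1}, {"x": -0.117, "y": 0, "z": -0.162, "turn": 0, "gripper": 1}]'

```text
time: 5.7
ee_pos: [418.3, -209.9, 92.2]
orientation: [[-0.345, -0.939, -0.001], [-0.939, 0.345, 0.0], [-0.0, 0.001, -1.0]]
ft_force: [-0.0, 0.6, -2.7]
gripper_width: 31.4
gripper_force: 8.0
```

```bash
python3 - <<'E'
from h import *
im=vision.snapshot("side")
x0,y0=270,140
cv2.imwrite("pics/s2.png",cv2.resize(im[y0:y0+150,x0:x0+190],None,fx=4,fy=4,interpolation=cv2.INTER_CUBIC)[:,:,::-1])
print({k:manip.observe()[k] for k in("ee_pos","gripper_width","gripper_force","ft_force")})
E
```

```text
{'ee_pos': array([ 419.64338466, -209.59299909,   93.72181131]), 'gripper_width': 31.6007043853536, 'gripper_force': 8.003498420512187, 'ft_force': array([0.18942845, 1.2865501 , 0.06188422])}
```

View pics/s2.png

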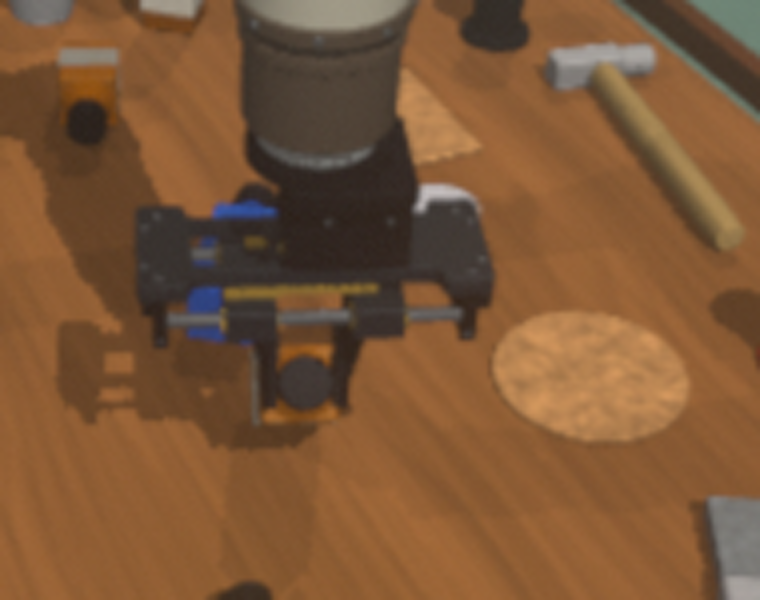

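The view shows the cap facing the camera at crop (305,380) with the body foreshortened behind it, so the bottle is pivoting about 45° as planned. Second half of the arc.

arm_command --series '[{"x": -0.145, "y": 0, "z": -0.122, "turn": 0, "gripper": 1}, {"x": -0.145, "y": 0, "z": -0.122, "turn": 0, "gripper": 1}, {"x": -0.164, "y": 0, "z": -0.077, "turn": 0, "gripper": 1}, {"x": -0.164, "y": 0, "z": -0.077, "turn": 0, "gripper": 1}, {"x": -0.175, "y": 0, "z": -0.029, "turn": 0, "gripper": 1}, {"x": -0.175, "y": 0, "z": -0.029, "turn": 0, "gripper": 1}, {"x": -0.175, "y": 0, "z": 0.021, "turn": 0, "gripper": 1}, {"x": -0.175, "y": 0, "z": 0.021, "turn": 0, "gripper": 1}]'

```text
time: 6.42
ee_pos: [443.2, -148.0, 114.9]
orientation: [[-0.343, -0.939, 0.003], [-0.939, 0.343, -0.001], [0.0, -0.004, -1.0]]
ft_force: [-1.4, 0.0, 10.7]
gripper_width: 31.8
gripper_force: 8.0
```

arm_command --series '[{"x": 0, "y": 0, "z": 0, "turn": 0, "gripper": 1}, {"x": 0, "y": 0, "z": 0, "turn": 0, "gripper": 1}]'

```text
time: 6.58
ee_pos: [443.3, -147.8, 114.7]
orientation: [[-0.342, -0.94, 0.004], [-0.94, 0.342, -0.001], [-0.0, -0.004, -1.0]]
ft_force: [-1.6, 0.9, 9.4]
gripper_width: 31.9
gripper_force: 8.0
```

```bash
python3 - <<'E'
from h import *
im=vision.snapshot("side")
x0,y0=270,140
cv2.imwrite("pics/s3.png",cv2.resize(im[y0:y0+150,x0:x0+190],None,fx=4,fy=4,interpolation=cv2.INTER_CUBIC)[:,:,::-1])
E
```

```text
(no output)
```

View pics/s3.png

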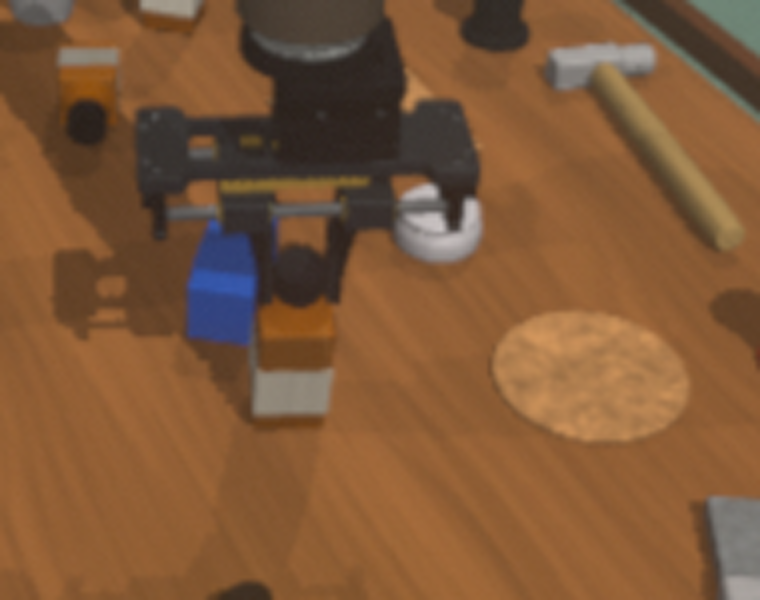

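```bash
python3 - <<'E'
from h import *
u=np.array([-.342,-.94]);v=np.array([.94,-.342]);c=np.array([443.3,-147.8])
P=[[*(c+a*u+b*v),z] for z in(0,100) for a,b in((23,-23),(23,23))]+[[*c,140]]
print(((proj("side",P)-[270,140])*4).round().tolist())
im=cv2.imread("pics/s3.png");cv2.imwrite("pics/s3b.png",im[220:440,200:400].repeat(3,0).repeat(3,1)[:, :])
E
```

```text
[[258.0, 457.0], [331.0, 454.0], [262.0, 335.0], [339.0, 333.0], [299.0, 258.0]]
```

View pics/s3b.png

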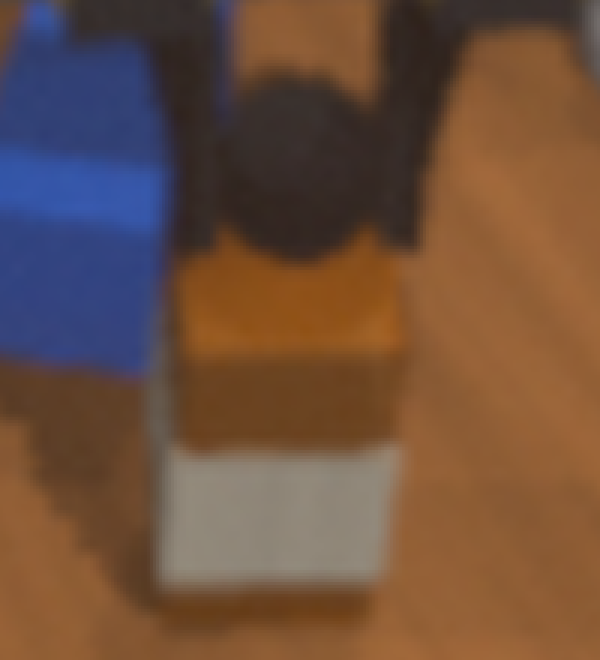

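```bash
python3 - <<'E'
from h import *
u=np.array([-.342,-.94]);c=np.array([443.3,-147.8])
for z,yc in((0,425),):
    p=ray("side",(270+288/4,140+yc/4),z);print(p,(p[:2]-c)@u)
E
```

```text
[ 443.26441049 -142.43653858    0.        ] -5.029482120581546
```

The bottle stands about 13° short of upright because its base edge slid less than expected. I'll finish the pivot with 28 mm more in −x.

arm_command --series '[{"x": -0.115, "y": 0, "z": 0, "turn": 0, "gripper": 1}, {"x": -0.115, "y": 0, "z": 0, "turn": 0, "gripper": 1}, {"x": -0.115, "y": 0, "z": 0.01, "turn": 0, "gripper": 1}, {"x": -0.115, "y": 0, "z": 0.01, "turn": 0, "gripper": 1}, {"x": -0.1, "y": 0, "z": 0.01, "turn": 0, "gripper": 1}, {"x": 0, "y": 0, "z": 0, "turn": 0, "gripper": 1}]'

```text
time: 7.13
ee_pos: [451.9, -121.2, 112.1]
orientation: [[-0.343, -0.939, 0.001], [-0.939, 0.343, -0.0], [-0.0, -0.001, -1.0]]
ft_force: [-2.2, 1.5, 7.4]
gripper_width: 31.9
gripper_force: 8.0
```

```bash
python3 - <<'E'
from h import *
im=vision.snapshot("side"); o=manip.observe(); t=o["ee_pos"];X=np.array(o["orientation"])[:2,0];Y=np.array(o["orientation"])[:2,1]
print(t,o["ft_force"],o["gripper_width"])
P=[[*(t[:2]+a*X+b*Y),z] for z in(0,100) for a,b in((23,-23),(23,23))]
x0,y0=305,180
big=cv2.resize(im[y0:y0+90,x0:x0+80],None,fx=6,fy=6,interpolation=cv2.INTER_CUBIC)[:,:,::-1].copy()
for a,b in proj("side",P): cv2.circle(big,(int((a-x0)*6),int((b-y0)*6)),3,(255,0,255),-1)
cv2.imwrite("pics/s4.png",big)
E
```

```text
[ 451.89500528 -121.38620411  112.11329587] [0.29275871 1.65649027 6.23474106] 31.773758826419133
```

View pics/s4.png

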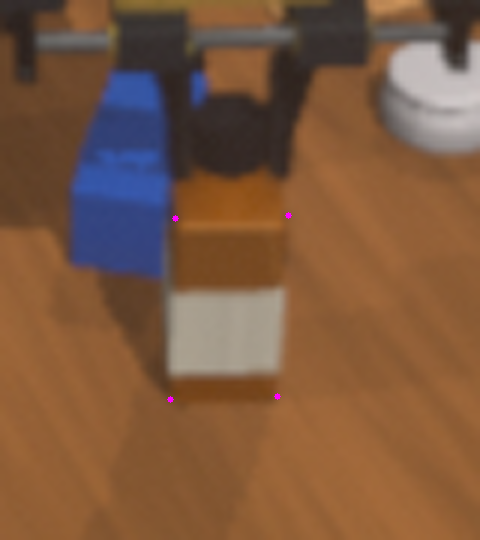

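The marks for an upright box line up with the bottle's edges, so it is upright within about 2°. I'll firm the grip, lift and carry it to the mat.

arm_command --series '[{"x": 0, "y": 0, "z": 0, "turn": 0, "gripper": 1}, {"x": 0, "y": 0, "z": 0, "turn": 0, "gripper": 1}, {"x": 0, "y": 0, "z": -0.2, "turn": 0, "gripper": 1}, {"x": 0, "y": 0, "z": -0.2, "turn": 0, "gripper": 1}, {"x": 0, "y": 0, "z": -0.2, "turn": 0, "gripper": 1}, {"x": 0, "y": 0, "z": 0, "turn": 0, "gripper": 1}]' --grip_force 20

```text
time: 7.68
ee_pos: [451.7, -121.8, 142.1]
orientation: [[-0.344, -0.939, 0.002], [-0.939, 0.344, 0.0], [-0.001, -0.002, -1.0]]
ft_force: [-0.1, -0.3, -2.3]
gripper_width: 31.5
gripper_force: 20.0
```

arm_command --series '[{"x": -0.046, "y": -0.51, "z": 0, "turn": 0, "gripper": 1}, {"x": -0.046, "y": -0.51, "z": 0, "turn": 0, "gripper": 1}, {"x": -0.046, "y": -0.51, "z": 0, "turn": 0, "gripper": 1}, {"x": -0.046, "y": -0.51, "z": 0, "turn": 0, "gripper": 1}, {"x": -0.046, "y": -0.51, "z": 0, "turn": 0, "gripper": 1}, {"x": -0.046, "y": -0.51, "z": 0, "turn": 0, "gripper": 1}, {"x": -0.046, "y": -0.51, "z": 0, "turn": 0, "gripper": 1}, {"x": -0.046, "y": -0.51, "z": 0, "turn": 0, "gripper": 1}]'

```text
time: 8.35
ee_pos: [649.1, -174.9, 138.7]
orientation: [[-0.345, -0.939, -0.003], [-0.939, 0.345, 0.001], [0.0, 0.004, -1.0]]
ft_force: [0.7, 0.8, -2.0]
gripper_width: 31.3
gripper_force: 20.0
```

arm_command --series '[{"x": 0, "y": 0, "z": 0, "turn": 0, "gripper": 1}, {"x": 0, "y": 0, "z": 0, "turn": 0, "gripper": 1}, {"x": 0, "y": 0, "z": 0, "turn": 0, "gripper": 1}]'

```text
time: 8.6
ee_pos: [647.5, -174.6, 139.1]
orientation: [[-0.345, -0.939, -0.004], [-0.939, 0.345, 0.001], [0.0, 0.004, -1.0]]
ft_force: [-0.5, 0.7, -3.1]
gripper_width: 30.9
gripper_force: 20.0
```

```bash
python3 - <<'E'
from h import *
im=vision.snapshot("side"); o=manip.observe(); t=o["ee_pos"];X=np.array(o["orientation"])[:2,0];Y=np.array(o["orientation"])[:2,1]
print(t,o["ft_force"],o["gripper_width"])
h=t[2]-112
P=[[*(t[:2]+a*X+b*Y),z+h] for z in(0,100) for a,b in((23,-23),(23,23))]+[[650,-174,4]]
x0,y0=370,140
big=cv2.resize(im[y0:y0+120,x0:x0+100],None,fx=5,fy=5,interpolation=cv2.INTER_CUBIC)[:,:,::-1].copy()
for a,b in proj("side",P): cv2.circle(big,(int((a-x0)*5),int((b-y0)*5)),3,(255,0,255),-1)
cv2.imwrite("pics/s5.png",big)
E
```

```text
[ 647.42853144 -174.67983496  139.81332259] [-0.1798078   1.04760901 -3.07021741] 31.731445547227143
```

View pics/s5.png

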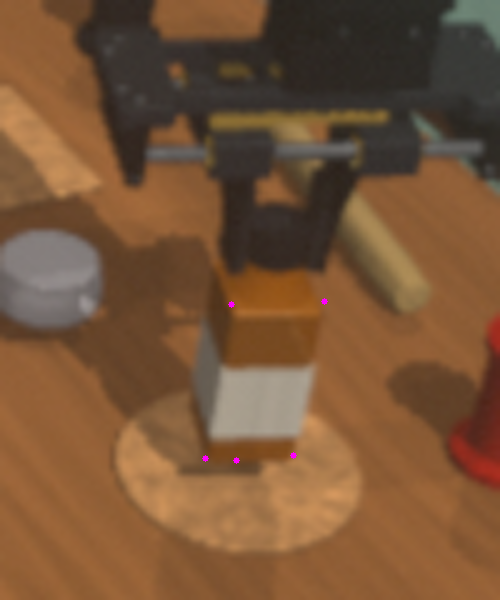

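The bottle hangs upright over the mat with its base near crop (250,458), and the mat centre projects at (236,460). I'll lower it slowly.

arm_command --series '[{"x": 0, "y": -0.04, "z": 0.12, "turn": 0, "gripper": 1}, {"x": 0, "y": 0, "z": 0.12, "turn": 0, "gripper": 1}, {"x": 0, "y": 0, "z": 0.1, "turn": 0, "gripper": 1}, {"x": 0, "y": 0, "z": 0.08, "turn": 0, "gripper": 1}, {"x": 0, "y": 0, "z": 0.04, "turn": 0, "gripper": 1}, {"x": 0, "y": 0, "z": 0, "turn": 0, "gripper": 1}, {"x": 0, "y": 0, "z": 0, "turn": 0, "gripper": 1}]'

```text
time: 9.23
ee_pos: [650.6, -175.9, 118.3]
orientation: [[-0.344, -0.939, -0.0], [-0.939, 0.344, -0.0], [0.0, 0.0, -1.0]]
ft_force: [0.7, -0.7, -2.8]
gripper_width: 31.2
gripper_force: 20.0
```

arm_command --series '[{"x": 0, "y": 0, "z": 0.03, "turn": 0, "gripper": 1}, {"x": 0, "y": 0, "z": 0.02, "turn": 0, "gripper": 1}, {"x": 0, "y": 0, "z": 0.02, "turn": 0, "gripper": 1}, {"x": 0, "y": 0, "z": 0.02, "turn": 0, "gripper": 1}, {"x": 0, "y": 0, "z": 0, "turn": 0, "gripper": 1}, {"x": 0, "y": 0, "z": 0, "turn": 0, "gripper": 1}]' --grip_force 8

```text
time: 9.73
ee_pos: [651.8, -175.9, 116.2]
orientation: [[-0.344, -0.939, 0.003], [-0.939, 0.344, -0.001], [-0.0, -0.004, -1.0]]
ft_force: [-1.0, 1.5, 5.3]
gripper_width: 31.7
gripper_force: 8.0
```

The force has turned to +5 N upward, so the base rests on the mat. I'll loosen the grip, then open.

arm_command --series '[{"x": 0, "y": 0, "z": 0, "turn": 0, "gripper": 1}, {"x": 0, "y": 0, "z": 0, "turn": 0, "gripper": 1}, {"x": 0, "y": 0, "z": 0, "turn": 0, "gripper": 0.1}, {"x": 0, "y": 0, "z": 0, "turn": 0, "gripper": 0.1}, {"x": 0, "y": 0, "z": 0, "turn": 0, "gripper": -0.2}, {"x": 0, "y": 0, "z": 0, "turn": 0, "gripper": -0.2}, {"x": 0, "y": 0, "z": 0, "turn": 0, "gripper": -0.2}, {"x": 0, "y": 0, "z": 0, "turn": 0, "gripper": -0.2}]' --grip_force 3

```text
time: 10.4
ee_pos: [650.5, -176.0, 113.5]
orientation: [[-0.345, -0.939, -0.001], [-0.939, 0.345, 0.0], [0.0, 0.001, -1.0]]
ft_force: [0.3, 1.1, 0.2]
gripper_width: 51.0
gripper_force: 0.0
```

arm_command --series '[{"x": 0, "y": 0, "z": 0, "turn": 0, "gripper": -0.3}, {"x": 0, "y": 0, "z": 0, "turn": 0, "gripper": -0.3}, {"x": 0, "y": 0, "z": -0.3, "turn": 0, "gripper": -0.3}, {"x": 0, "y": 0, "z": -0.6, "turn": 0, "gripper": -0.3}, {"x": 0, "y": 0, "z": -0.8, "turn": 0, "gripper": -0.3}, {"x": 0, "y": 0, "z": -0.8, "turn": 0, "gripper": -0.3}, {"x": 0, "y": 0, "z": 0, "turn": 0, "gripper": -0.3}, {"x": 0, "y": 0, "z": 0, "turn": 0, "gripper": -0.3}]'

```text
time: 11.07
ee_pos: [652.1, -176.1, 242.8]
orientation: [[-0.344, -0.939, 0.008], [-0.939, 0.344, -0.001], [-0.002, -0.007, -1.0]]
ft_force: [-0.7, -0.1, -0.3]
gripper_width: 56.2
gripper_force: 0.0
```

```bash
python3 - <<'E'
from h import *
im=vision.snapshot("side"); o=manip.observe(); print(o["ee_pos"],o["gripper_width"],o["time"])
u=np.array([-.344,-.939]);v=np.array([.939,-.344]);c=np.array([650,-174])
P=[[*(c+a*u+b*v),z+4] for z in(0,100) for a,b in((23,-23),(23,23))]
x0,y0=260,80
big=cv2.resize(im[y0:y0+185,x0:x0+220],None,fx=3,fy=3,interpolation=cv2.INTER_CUBIC)[:,:,::-1].copy()
for a,b in proj("side",P): cv2.circle(big,(int((a-x0)*3),int((b-y0)*3)),2,(255,0,255),-1)
cv2.imwrite("pics/s6.png",big)
E
```

```text
[ 650.81719761 -175.68906486  239.8759809 ] 56.440759076132046 11.1167
```

View pics/s6.png

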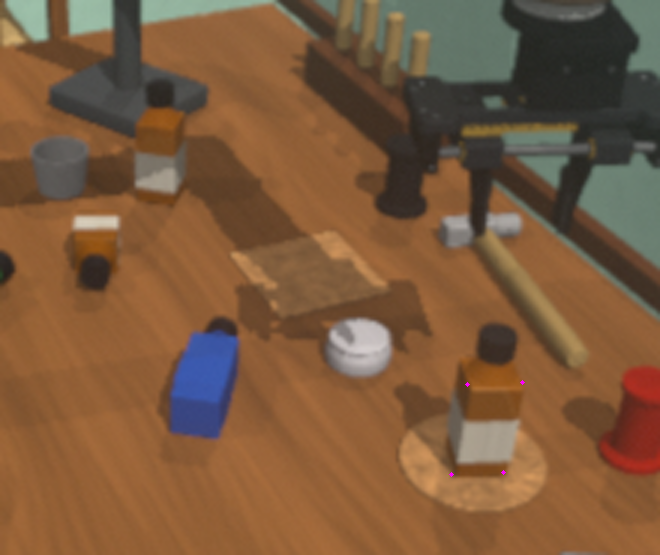

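The picture shows the tall bottle upright in the middle of the round mat, with its base edge at crop (451–503, 472) matching the marks. The short bottle at (97,250) still lies, the standing one at (160,140) still stands, and the gripper is clear.

```bash
python3 -c "
from station import manip
print(manip.hand_in())"
```

```text
the job is handed in; nothing more can be done
None
```

The tall amber bottle stands upright in the middle of the round cork mat, the short bottle still lies and the standing one still stands in the last picture, and the job was handed in at about 11 s of the 32 s (no verdict was returned).

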